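# Press the magenta flask into the sprung cradle and hold it

### The job

Get the magenta flask ready for clamping: take the wooden cover off the sprung ring cradle and leave it flat and knob up in the white tray, then set the magenta flask upright in the cradle's blue ring and press it down until the ring is at the bottom of its travel. Finish while still holding the flask pressed down, so that I can close the clamp: do not let go or back off. Leave the other flasks, the jars, the spoon, the brass band and the steel lid where they are.

Things in the scene. Friction and masses are not known exactly. Their poses are not given: they have to be found in the camera images.
- flask_magenta: empty corked round flask of magenta-tinted glass, about 130 to 210 g: 80 mm ball, centre 33.5 mm above its flat foot (44 mm across); straight neck 28 mm in diameter from 71 to 129 mm above the foot, then a cork 24 mm in diameter up to 141 mm. Origin: centre of the foot; z runs up the neck. The one to use
- flask_amber: empty corked round flask of amber (orange)-tinted glass, about 130 to 210 g: 80 mm ball, centre 33.5 mm above its flat foot (44 mm across); straight neck 28 mm in diameter from 71 to 129 mm above the foot, then a cork 24 mm in diameter up to 141 mm. Origin: centre of the foot; z runs up the neck. Leave alone
- flask_green: empty corked round flask of green-tinted glass, about 130 to 210 g: 80 mm ball, centre 33.5 mm above its flat foot (44 mm across); straight neck 28 mm in diameter from 71 to 129 mm above the foot, then a cork 24 mm in diameter up to 141 mm. Origin: centre of the foot; z runs up the neck. Leave alone
- cradle: sprung cradle, fixed to the table: square dark steel base plate 110 x 110 x 16 mm with three upright guide posts 47 mm from its centre, tops 78 mm above the table, carrying the blue ring. Origin: centre of the plate's underside, on the table; the ring's axis is its z axis
- ring_top (a point): centre of the ring's top face (moves with the ring). Blue plastic ring, inner diameter 60 mm, outer 80 mm, 14 mm thick; top face 72 mm above the table when up, 52 mm when fully pressed. A flask's ball rests on the inner edge and centres itself, its foot then about 7 mm below the top face
- cradle_ring (a joint): downward travel of the ring in m: 0 up, 0.020 at its bottom stop. Spring 500 N/m with 2 N preload: about 12 N in all at the bottom, of which ring and flask weigh 2 to 3 N; it springs back up when not pressed
- cover: round wooden dust cover lying on the cradle's ring at the start, about 56 to 91 g: disc 74 mm across from 8 to 14 mm above its origin, a spigot 52 mm across below it (0 to 8 mm) that sits loosely in the ring, and a pale upright knob 22 mm in diameter from 14 to 42 mm. Origin: centre of the spigot's underside; z up through the knob
- tray_in (a point): centre of the inner floor (5 mm above the table) of the fixed white tray; inside 150 mm along its x and 140 mm along its y, walls 20 mm high over the table
- jar_indigo: closed dark blue jar, 72 mm across, 110 mm tall; origin under its centre. Leave alone
- jar_plum: closed dark plum jar, 72 mm across, 110 mm tall; origin under its centre. Leave alone
- spoon: spoon with wooden handle and steel bowl, 170 mm long, lying on the table. Leave alone
- band: brass screw band 72 mm across, 14 mm high, lying on the table. Leave alone
- lid: flat steel jar lid 68 mm across, 6 mm thick, lying on the table. Leave alone
There are look-alikes about, which are no part of the job. Of the things that look like the cover, the larger one is meant.

How it is judged (in metres and radians):
On the way:
1. the cover lies flat, knob up, in the tray, let go (x of cover in the frame of tray_in between -0.045 and 0.045 m and y of cover in the frame of tray_in between -0.04 and 0.04 m and z of cover in the frame of tray_in below 0.012 m and angle between cover's own z axis and vertical below 0.3 rad and contact force between the fingers and cover below 0.1 N), for 0.2 s.
At the end, for the whole second after the job is handed in: Last second: magenta flask in the blue ring (within 8 mm of its axis, foot 2-12 mm below its top), upright within 8 deg, still; ring down over 16.5 of 20 mm; over 5 N on the cradle, fingers on flask over 2 N; cover flat, knob up, let go, on the tray floor within 45/40 mm (x/y) of its centre (all of step 1 and value of joint cradle_ring above 0.0165 m and contact force between flask_magenta and cradle above 5 N and contact force between the fingers and flask_magenta above 2 N and horizontal distance between flask_magenta and ring_top below 0.008 m and angle between flask_magenta's own z axis and vertical below 0.15 rad and z of flask_magenta in the frame of ring_top between -0.012 and -0.002 m and linear speed of flask_magenta below 0.02 m/s); the arm keeps its last pose, push and grip.
It fails at once if another flask, a jar, the spoon, the band or the lid is moved more than 30 mm (distance of any of flask_amber, flask_green, jar_indigo, jar_plum, spoon, band, lid from where it was at the start of the episode above 0.03 m).
It fails at once if another flask or a jar is tipped (angle between any of flask_amber, flask_green, jar_indigo, jar_plum's own z axis and vertical above 0.4 rad).
It also fails if it takes over 58 s, if anything falls off the work surface, if the arm or the gripper's body presses on something with over 40 N, if the wrist force passes 120 N, or if a joint passes its speed limit or range.

### The arm

A 6-joint arm with a two-finger parallel gripper is mounted at the origin on the work surface. World frame = base frame: x ahead of the robot, y to its left, z up, the work surface at z = 0. Lengths are in mm, angles in rad, forces in N, time in s.
With the tool pointing down it reaches from about 350 to 975 mm from the base axis. Payload 7.1 kg.
Tool frame: the origin (TCP) lies between the finger pads; the fingertips stand 17 mm ahead of it and the grasp point (between the pads) lies 2 mm behind it (env.nose_length is the distance from the TCP to the fingertips, in mm); z points along the fingers, y is the line along which they close (so a half turn about z gives the same grasp; the last joint's range is limited). The gripper opens to 88 mm and grips with 3 to 60 N. Pads are 20 mm wide; open, the fingers measure 115 mm over their backs; the gripper's body (75 mm by 178 mm) begins 61 mm behind the grasp point.
Start: joints at [-1.17, 0.423, 1.63, -0, 1.089, -0.019], TCP at [254.751, -570.707, 239.675] pointing down, gripper open.
Joint ranges: [-3, 3], [-0.9, 2.11], [0.09, 2.58], [-1.31, 4.45], [0.11, 2.69], [-2.54, 2.54]. Speed limits (rad/s): [2.39, 2.39, 3.01, 3.14, 3.14, 3.14].

### API

Orientations are given as a unit quaternion [x, y, z, w].
In Python, from workcell import env, viewer gives the robot as it stands.
- The arm moves only by the tool move_tool, called after "Emit:" by a JSON object that holds its "method" and its "body". Schema: {"type":"object","properties":{"plan":{"type":"string"},"aperture":{"type":"number"},"clamp_n":{"type":"number"},"only":{"type":"string"},"quiet":{"type":"boolean"},"lines":{"type":"string"}},"required":["plan"],"additionalProperties":false}. plan is a string of 1 to 20 rows, one to a line, with the numbers parted by commas; each row has 4 numbers: dx, dy, dz in mm, then a turn about the tool's z in rad; each row shifts and turns the commanded pose from where the row before left it, along the tool's axes as they then stand; what a row does not reach is not made up. A row lasts 1/10 s, in which the tool goes at most 50 mm and 0.15 rad, less where a joint would pass 70% of its speed; a pose out of reach is approached as far as the arm can. aperture is the finger opening in mm, set as the call begins (left out keeps the last). The fingers move at their own pace and stop on an object; clamp_n is the grip in N (left out, the last holds). Time passes only in rows, so rows that do not move let the fingers close. The tool returns the time, the measured TCP pose, the force, the opening and the grip force at its end. only (a regular expression) keeps the lines of the reply that match it, lines (a string "A,B") keeps lines A to B, and quiet returns only ok. Input that does not fit is refused with a message, and nothing moves.
- env.state(): the state, without advancing time (a new reading comes with each control period).
- viewer.capture(name): name is "side" or "top" or "wrist"; returns a dict with "image" (420x560x3 uint8, red, green, blue), "depth" (420x560 float32, mm along the optical axis (not along the pixel's ray), 0 where there is no reading), "camera_matrix" (3x3 intrinsics, pixels), "R" (3x3) and "t" (3): a world point X has camera coordinates R X + t; the wrist camera has in their place "tool_from_camera" (4x4, takes a point from camera to tool coordinates, whose origin is the TCP and whose axes are the flange's). Camera axes: x right, y down, z forward; pixel columns grow to the right and rows downward; lengths in mm; the calibration is good to about 2 mm. The wrist camera is an equidistant fisheye: a pixel r from the principal point sees the ray r / f radians off the axis. A picture is of the moment at which its call begins: read the wrist's pose just before it.
- env.sign_off(): hands the job in; it is judged then, once.
The state is a dict: "time_s": time; "qpos": joint angles; "qd": joint speeds; "joint_efforts": joint torques, N m; "ee_pos": TCP position; "ee_rot": TCP orientation; "ft_force": force on the tool from outside, world axes, zero at the start; "moment": the same for the moment, N m; "finger_gap": finger opening in mm; "finger_force": force on a finger pad.
Only numpy, scipy, OpenCV 4.12 (cv2) and the standard library are available. Lean on these libraries where they do the work, as an engineer would, in place of code of your own. Each camera call takes 0.05 s, during which the arm holds its last target. There are 200 camera calls.

## Working session

There is one attempt and no reset: what is moved stays moved. The work goes in short steps, Python scripts to look and compute and a tool call to move; the robot and the scene stay as the last step left them, time stands still between calls to the robot, and variables do not carry over. Pictures are saved under pics/ and viewed, at most 10 in all, crops included, and the job is handed in when it is done.

```bash
mkdir -p pics; python3 - <<'E'
from workcell import env, viewer
import cv2, numpy as np, pickle
s=env.state(); print(s['time_s'],s['ee_pos'],s['ee_rot'],s['finger_gap'])
for n in ['top','side','wrist']:
    c=viewer.capture(n); pickle.dump((c,s),open(f'pics/{n}0.pkl','wb'))
    cv2.imwrite(f'pics/{n}0.png',c['image'][:,:,::-1])
    print(n,c['camera_matrix'].tolist(),[np.round(c[k],3).tolist() for k in c if k in('R','t','tool_from_camera')], (c['depth']>0).mean())
E
```

```text
0.0 [ 254.55309633 -570.22831336  238.91614799] [ 9.78053012e-01  2.08354819e-01 -1.43130747e-04 -7.44786889e-04] 88.00211290452417
top [[450.7866683343539, 0.0, 276.4824840809723], [0.0, 450.7866683343539, 213.42681340931446], [0.0, 0.0, 1.0]] [[[0.021, -1.0, 0.008], [-0.982, -0.023, -0.185], [0.185, -0.004, -0.983]], [-39.209, 558.456, 1017.607]] 0.9960246598639456
side [[379.10201313688407, 0.0, 274.02565387892565], [0.0, 379.10201313688407, 209.98070517566453], [0.0, 0.0, 1.0]] [[[-0.993, -0.115, 0.013], [-0.075, 0.552, -0.831], [0.088, -0.826, -0.557]], [549.349, 109.418, 967.737]] 0.9959778911564626
wrist [[325.19226210127806, 0.0, 286.1912504970571], [0.0, 325.19226210127806, 208.66086472413065], [0.0, 0.0, 1.0]] [[[-0.0, -0.964, -0.268, 72.263], [1.0, -0.0, -0.001, -0.504], [0.001, -0.268, 0.964, -144.529], [0.0, 0.0, 0.0, 1.0]]] 0.9898214285714285
```

View pics/top0.png

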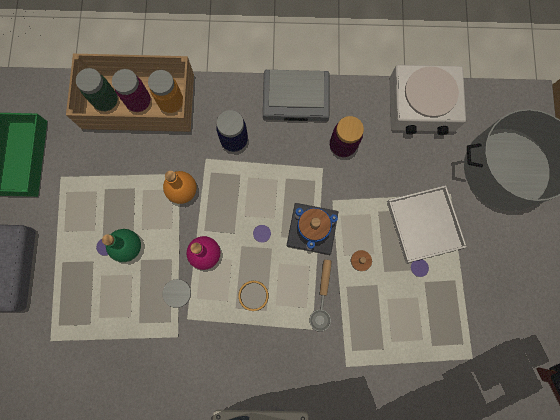

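View pics/side0.png

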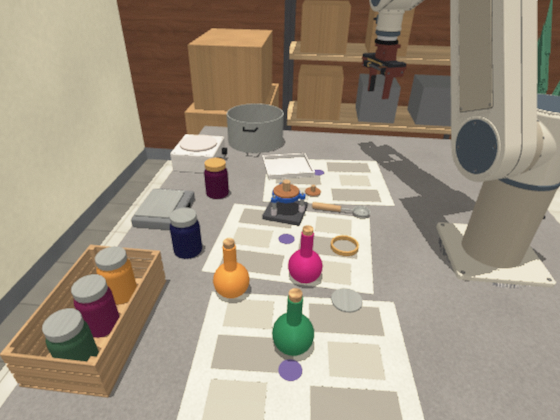

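The top view shows these things that could be mistaken for the ones I want:
- **Cover:** the disc with knob on the cradle at top px (315,224), or the smaller knobbed lid lying on the table at (361,260). I choose the larger one, on the cradle.
- **Flask:** magenta at (204,253), amber at (180,187), green at (123,245), plus a plum jar at (347,137). I choose the magenta one.
- **Tray:** the white tray at (427,225).

In the side view, the flask is at (306,258), the cover at (286,193) and the tray at (288,165).

```bash
python3 - <<'E'
import cv2, numpy as np, pickle
t=pickle.load(open('pics/top0.pkl','rb'))[0]['image'][:,:,::-1]; s=pickle.load(open('pics/side0.pkl','rb'))[0]['image'][:,:,::-1]
f=lambda im,x,y,w,h,k: cv2.resize(im[y:y+h,x:x+w],None,fx=k,fy=k,interpolation=cv2.INTER_CUBIC)
a=f(t,180,195,200,75,4)           # 800x300
b=np.hstack([f(s,260,172,80,60,5),f(s,280,222,80,60,5)])
cv2.imwrite('pics/crop.png',np.vstack([a,b]))
for n,im,bx in [('top',t,(180,195,380,285)),('side',s,(255,150,345,290))]:
    h=cv2.cvtColor(np.ascontiguousarray(im),cv2.COLOR_BGR2HSV)
    for px in ([(315,222),(308,232),(204,256),(196,249),(427,225)] if n=='top' else [(286,186),(275,199),(306,268),(307,245),(308,230),(288,165)]): print(n,px,h[px[1],px[0]])
E
```

```text
top (315, 222) [ 15 116 145]
top (308, 232) [ 10 141 123]
top (204, 256) [166 190 125]
top (196, 249) [ 16 120 161]
top (427, 225) [ 19  28 176]
side (286, 186) [ 16 107 145]
side (275, 199) [109 182 165]
side (306, 268) [166 193 206]
side (307, 245) [166 193 147]
side (308, 230) [ 17 115 229]
side (288, 165) [ 18  13 246]
```

View pics/crop.png

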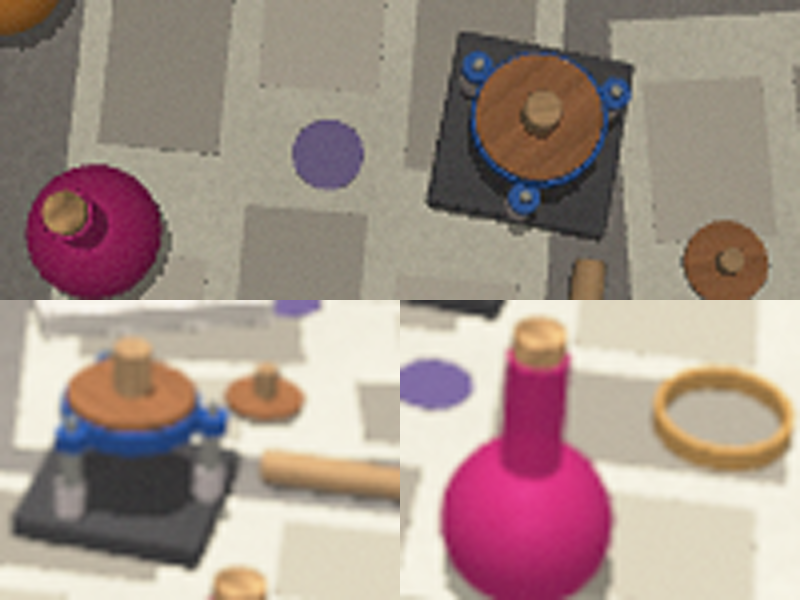

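The crop confirms the choice. The large cover lies knob up on the blue ring, with the knob at top px (316,223) and side px (286,186). The magenta flask stands upright, with its cork at top px (196,248) and side px (308,227).

```bash
cat > h.py <<'E'
import cv2, numpy as np
def mask(c,box,lo,hi):
    h=cv2.cvtColor(np.ascontiguousarray(c['image']),cv2.COLOR_RGB2HSV); m=cv2.inRange(h,np.array(lo),np.array(hi))
    o=np.zeros_like(m); x0,y0,x1,y1=box; o[y0:y1,x0:x1]=m[y0:y1,x0:x1]
    n,l,s,ce=cv2.connectedComponentsWithStats(o)
    k=1+np.argmax(s[1:,4]); return (l==k).astype(np.uint8), ce[k], s[k]
def P(c): return c['camera_matrix']@np.c_[c['R'],c['t']]
def tri(a,pa,b,pb):
    X=cv2.triangulatePoints(P(a),P(b),np.float64(pa).reshape(2,1),np.float64(pb).reshape(2,1)).ravel(); X=X[:3]/X[3]
    r=[np.linalg.norm((q:=P(c)@np.r_[X,1])[:2]/q[2]-p) for c,p in((a,pa),(b,pb))]
    return X.round(1),np.round(r,2)
def plane(c,p,z):
    d=c['R'].T@np.linalg.inv(c['camera_matrix'])@[p[0],p[1],1]; o=-c['R'].T@c['t']
    return (o+d*(z-o[2])/d[2]).round(1)
E
python3 - <<'E'
import pickle
from h import *
t=pickle.load(open('pics/top0.pkl','rb'))[0]; s=pickle.load(open('pics/side0.pkl','rb'))[0]
cork=([10,60,90],[25,200,255]); mag=([158,120,40],[175,255,255])
# cork (whole blob), ball circles
r={}
for n,c,b in(('t',t,(188,238,206,258)),('s',s,(298,220,316,236))):
    m,ce,st=mask(c,b,*cork); r['cork'+n]=ce; print(n,'cork',ce,st)
for n,c,b in(('t',t,(180,225,230,280)),('s',s,(280,225,330,290))):
    m,ce,st=mask(c,b,*mag); d=cv2.distanceTransform(cv2.copyMakeBorder(cv2.morphologyEx(m,cv2.MORPH_CLOSE,np.ones((9,9))),0,0,0,0,0),cv2.DIST_L2,5)
    ct=max(cv2.findContours(m,0,1)[0],key=cv2.contourArea); e=cv2.minEnclosingCircle(ct)
    print(n,'mag',ce,st,'enc',e,'dt',d.max(),np.argwhere(d==d.max())[:,::-1].mean(0))
    r['ball'+n]=np.array(e[0]) if n=='t' else np.argwhere(d==d.max())[:,::-1].mean(0)
for n,c,b in(('t',t,(304,212,328,236)),('s',s,(278,180,296,196))):
    m,ce,st=mask(c,b,[13,60,90],[25,200,255]); r['knob'+n]=ce; print(n,'knob',ce,st)
for n,c,b in(('t',t,(290,205,340,250)),('s',s,(265,178,312,206))):
    m,ce,st=mask(c,b,[3,100,40],[25,255,255]); ct=max(cv2.findContours(m,0,1)[0],key=cv2.contourArea); e=cv2.fitEllipse(cv2.convexHull(ct)); print(n,'disc',ce,st,e)
for k in('cork','ball','knob'): print(k,tri(t,r[k+'t'],s,r[k+'s']))
print('cork plane138', plane(t,r['corkt'],138), plane(s,r['corks'],136),'knob100', plane(t,r['knobt'],107),plane(s,r['knobs'],100))
m,ce,st=mask(t,(380,180,475,270),[0,0,120],[40,60,255]); 
ct=max(cv2.findContours(m,0,1)[0],key=cv2.contourArea); bx=cv2.minAreaRect(ct); print('tray',bx,ce)
for p in cv2.boxPoints(bx): print(p,plane(t,p,20))
print('tray c',plane(t,bx[0],20))
for n,c,px in(('t',t,r['knobt']),('t',t,r['corkt'])): d=c['depth'][int(px[1]),int(px[0])]; print('depth',c['R'].T@(np.linalg.inv(c['camera_matrix'])@[px[0],px[1],1]*d-c['t']))
E
```

```text
t cork [195.52272727 247.72727273] [191 243  10  11  88]
s cork [307.44827586 229.64367816] [303 225  10  10  87]
t mag [203.96649485 253.17010309] [187 236  33  34 776] enc ((203.00942993164062, 252.4874267578125), 16.78468132019043) dt 16.181398 [203. 253.]
s mag [305.1810585  261.69730734] [ 289  232   33   51 1077] enc ((305.265869140625, 257.0753173828125), 25.28720474243164) dt 16.584497 [305. 266.]
t knob [312.7173913  219.36956522] [304 212  17  15 138]
s knob [286.24107143 185.61607143] [278 180  18  13 112]
t disc [314.28833552 223.84665793] [299 209  32  31 763] ((314.27142333984375, 223.82371520996094), (30.474102020263672, 31.412263870239258), 107.3839340209961)
s disc [285.85245902 189.79672131] [274 180  25  18 305] ((285.8932189941406, 189.2386016845703), (17.5111141204834, 24.23373794555664), 92.8327407836914)
cork (array([465. , 146. , 135.8]), array([0.28, 0.39]))
ball (array([464.7, 145.8,  31.7]), array([0.07, 0.1 ]))
knob (array([ 536.7, -109.3,   93.4]), array([1.23, 1.45]))
cork plane138 [464.2 145.6 138. ] [465.8 146.1 136. ] knob100 [ 537.2 -108.2  107. ] [531.9 -96.5 100. ]
tray ((423.0, 227.0), (86.0, 84.0), 0.0) [419.44857929 231.52832264]
[380. 269.] [ 435.6 -277.7   20. ]
[380. 185.] [ 642.9 -282.1   20. ]
[466. 185.] [ 647.9 -496.    20. ]
[466. 269.] [ 440.1 -484.3   20. ]
tray c [ 539.8 -384.9   20. ]
depth [ 537.3836057  -108.31994207  105.80011633]
depth [463.75011273 144.94318372 141.93321429]
```

```bash
python3 - <<'E'
import pickle
from h import *
t=pickle.load(open('pics/top0.pkl','rb'))[0]; s=pickle.load(open('pics/side0.pkl','rb'))[0]
def xyz(c):
    v,u=np.mgrid[:420,:560]; d=c['depth']; K=c['camera_matrix']
    p=np.stack([(u-K[0,2])/K[0,0]*d,(v-K[1,2])/K[1,1]*d,d],-1); return (p-c['t'])@c['R']
Xt,Xs=xyz(t),xyz(s)
for n,c,X in(('t',t,Xt),('s',s,Xs)):
    near=(abs(X[...,0]-533)<50)&(abs(X[...,1]+103)<50)
    k=near&(X[...,2]>85)&(X[...,2]<115); 
    top=near&(X[...,2]>102)&(X[...,2]<115); p=np.argwhere(top)[:,::-1].mean(0)
    print(n,'knob top px',p,top.sum(),X[top].mean(0),plane(c,p,106)); globals()['k'+n]=p
    dk=near&(X[...,2]>73)&(X[...,2]<82); print('disc z',np.median(X[dk],0),dk.sum())
print('knob tri',tri(t,kt,s,ks))
m,ce,st=mask(t,(285,200,345,255),[100,100,40],[125,255,255])
X=Xt; w=(X[...,2]>13)&(X[...,2]<26)&(X[...,0]>400)&(X[...,0]<660)&(X[...,1]<-250)&(X[...,1]>-480)
w=w.astype(np.uint8); n,l,stt,_=cv2.connectedComponentsWithStats(w); k=1+np.argmax(stt[1:,4]); pts=np.argwhere(l==k)[:,::-1]
P3=X[l==k]; r=cv2.minAreaRect(P3[:,:2].astype(np.float32)); print('tray rim',r,len(P3)); 
rp=cv2.minAreaRect(pts.astype(np.float32)); print('px',rp, plane(t,rp[0],20))
cx,cy=r[0]; f=(np.hypot(Xt[...,0]-cx,Xt[...,1]-cy)<40); print('tray floor z',np.median(Xt[f],0))
fs=(np.hypot(Xs[...,0]-cx,Xs[...,1]-cy)<40)&(Xs[...,2]<30); print('side floor',np.median(Xs[fs],0))
o=(np.hypot(Xt[...,0]-480,Xt[...,1]+150)<15); print('table z',np.median(Xt[o],0))
from workcell import env
from scipy.spatial.transform import Rotation as R
st=env.state(); Rm=R.from_quat(st['ee_rot']).as_matrix(); print(Rm.round(3), st['ee_pos'])
E
```

```text
t knob top px [315.38888889 221.81944444] 72 [ 531.83809424 -114.30447056  106.389824  ] [ 531.9 -114.3  106. ]
disc z [ 529.64577785 -113.47516634   78.3130817 ] 729
s knob top px [286.5 181. ] 34 [ 532.77391762 -112.69058625  105.38265062] [ 532.7 -111.6  106. ]
disc z [ 531.29195719 -103.62540229   78.02714357] 270
knob tri (array([ 532.5, -114.5,  104.3]), array([0.13, 0.15]))
tray rim ((550.33203125, -394.83184814453125), (159.97537231445312, 152.54986572265625), 15.618949890136719) 602
px ((426.3938293457031, 223.39639282226562), (65.71016693115234, 63.47062683105469), 75.25643920898438) [ 548.9 -393.5   20. ]
tray floor z [ 550.07102454 -394.76890156    5.42630461]
side floor [ 550.84577688 -393.52430099    5.59668375]
table z [ 478.94832041 -148.79726744   15.73877698]
[[ 0.913  0.408 -0.   ]
 [ 0.408 -0.913  0.001]
 [ 0.    -0.001 -1.   ]] [ 254.58181733 -570.36025201  239.08397904]
```

Measured positions in mm: knob top (532,-114,105), tray centre (550,-394) with its floor at 5, and flask axis (465,146) with its cork at about 139. I'll move over the knob first.

Emit:
{"method": "move_tool", "body": {"plan": "24,-17,0,0\n24,-17,0,0\n24,-17,0,0\n24,-17,0,0\n24,-17,0,0\n24,-17,0,0\n24,-17,0,0\n24,-17,0,0\n24,-17,0,0\n24,-17,0,0\n24,-17,0,0\n24,-17,0,0\n24,-17,0,0\n24,-17,0,0\n24,-17,0,0\n24,-17,0,0\n24,-17,0,0\n24,-17,0,0\n0,0,0,0\n0,0,0,0", "aperture": 60}}

```text
time_s: 2.15
ee_pos: [524.3, -114.9, 239.4]
ee_rot: [0.978, 0.209, -0.0, -0.0]
ft_force: [-0.5, 0.3, 0.0]
finger_gap: 59.8
finger_force: 0.0
```

```bash
python3 - <<'E'
from workcell import env,viewer
import pickle,cv2
from scipy.spatial.transform import Rotation as R
s=env.state(); c=viewer.capture('wrist'); pickle.dump((c,s),open('pics/wrist1.pkl','wb')); cv2.imwrite('pics/wrist1.png',c['image'][:,:,::-1])
print(R.from_quat(s['ee_rot']).as_matrix().round(3),s['ee_pos'],s['ft_force'])
E
```

```text
[[ 0.913  0.409 -0.001]
 [ 0.409 -0.913 -0.   ]
 [-0.001 -0.    -1.   ]] [ 524.30561703 -114.86620284  239.37122097] [-0.47275565  0.25446788  0.04380048]
```

View pics/wrist1.png

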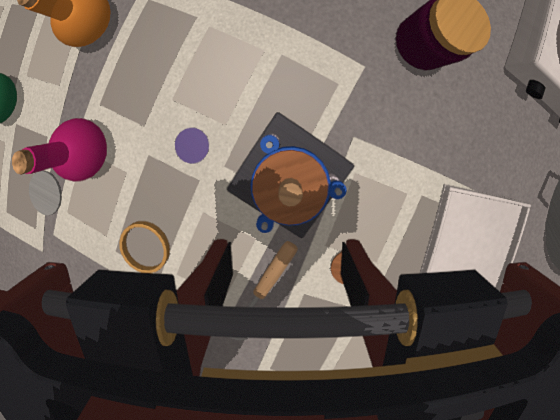

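The wrist view shows the knob at px (291,190), at the centre of the disc, and the fingers straddle it. I'll check its position from this view.

```bash
cat >> h.py <<'E'
def wray(c,s,p):
    from scipy.spatial.transform import Rotation as R
    K=c['camera_matrix']; a=np.array([p[0]-K[0,2],p[1]-K[1,2]])/K[0,0]; th=np.hypot(*a)
    d=np.r_[a/th*np.sin(th),np.cos(th)] if th>0 else np.array([0,0,1.]); T=c['tool_from_camera']; M=R.from_quat(s['ee_rot']).as_matrix()
    return M@T[:3,3]+s['ee_pos'], M@T[:3,:3]@d
def wplane(c,s,p,z):
    o,d=wray(c,s,p); return (o+d*(z-o[2])/d[2]).round(1)
E
python3 - <<'E'
import pickle
from h import *
c,s=pickle.load(open('pics/wrist1.pkl','rb'))
m,ce,st=mask(c,(278,178,306,204),[13,30,110],[25,200,255]); print(ce,st, wplane(c,s,ce,106))
d=c['depth'];print(d[185:200:3,280:304:4].round(0))
m,ce,st=mask(c,(240,140,345,240),[3,60,40],[25,255,255]); ct=max(cv2.findContours(m,0,1)[0],key=cv2.contourArea); e=cv2.fitEllipse(cv2.convexHull(ct)); print('disc',e,wplane(c,s,e[0],78))
for p in [(17,162),(23,160)]: print('cork',wplane(c,s,p,140))
E
```

```text
[292.38636364 188.67613636] [281 183  22  13 176] [ 538.1 -113.7  106. ]
[[302. 283. 283. 284. 283. 297.]
 [285. 284. 283. 285. 285. 285.]
 [285. 284. 285. 285. 284. 284.]
 [285. 286. 286. 285. 285. 285.]
 [286. 286. 286. 286. 287. 286.]]
disc ((289.7325134277344, 186.9140625), (73.7354507446289, 74.65789794921875), 89.31864929199219) [ 533.4 -113.6   78. ]
cork [463.3 148.6 140. ]
cork [468.5 140.2 140. ]
```

Emit:
{"method": "move_tool", "body": {"plan": "8,2.6,0,0\n0,0,25,0\n0,0,25,0\n0,0,25,0\n0,0,25,0\n0,0,20,0\n0,0,12,0\n0,0,8,0\n0,0,0,0\n0,0,0,0"}}

```text
time_s: 3.2
ee_pos: [533.4, -114.6, 100.2]
ee_rot: [0.978, 0.208, 0.0, 0.0]
ft_force: [0.0, 0.7, -0.7]
finger_gap: 59.9
finger_force: 0.0
```

Emit:
{"method": "move_tool", "body": {"plan": "0,0,0,0\n0,0,0,0\n0,0,0,0\n0,0,0,0\n0,0,0,0\n0,0,0,0\n0,0,0,0", "aperture": 10, "clamp_n": 15}}

```text
time_s: 3.9
ee_pos: [533.0, -114.3, 99.7]
ee_rot: [0.978, 0.208, 0.0, 0.0]
ft_force: [0.1, -0.4, 0.0]
finger_gap: 21.2
finger_force: 15.0
```

Emit:
{"method": "move_tool", "body": {"plan": "0,0,-8,0\n0,0,-12,0\n0,0,-20,0\n0,0,-20,0\n0,0,-20,0\n-8.2,21.9,0,0\n-8.2,21.9,0,0\n-8.2,21.9,0,0\n-8.2,21.9,0,0\n-8.2,21.9,0,0\n-8.2,21.9,0,0\n-8.2,21.9,0,0\n-8.2,21.9,0,0\n-8.2,21.9,0,0\n-8.2,21.9,0,0\n-8.2,21.9,0,0\n-8.2,21.9,0,0\n0,0,0,0\n0,0,0,0\n0,0,0,0"}}

```text
time_s: 5.9
ee_pos: [549.9, -393.4, 180.0]
ee_rot: [0.978, 0.209, -0.0, -0.0]
ft_force: [0.1, -0.1, -0.4]
finger_gap: 21.5
finger_force: 15.0
```

Emit:
{"method": "move_tool", "body": {"plan": "0,0,25,0\n0,0,25,0\n0,0,25,0\n0,0,25,0\n0,0,15,0\n0,0,8,0\n0,0,5,0\n0,0,4,0\n0,0,0,0\n0,0,0,0"}}

```text
time_s: 6.9
ee_pos: [550.5, -394.7, 48.5]
ee_rot: [0.978, 0.208, 0.0, 0.0]
ft_force: [-1.1, 0.4, 0.2]
finger_gap: 21.4
finger_force: 15.0
```

Emit:
{"method": "move_tool", "body": {"plan": "0,0,3,0\n0,0,2,0\n0,0,2,0\n0,0,0,0\n0,0,0,0"}}

```text
time_s: 7.4
ee_pos: [550.2, -394.5, 40.8]
ee_rot: [0.978, 0.208, 0.0, 0.0]
ft_force: [-1.4, 0.9, 1.2]
finger_gap: 21.9
finger_force: 15.0
```

Emit:
{"method": "move_tool", "body": {"plan": "0,0,0,0\n0,0,0,0\n0,0,0,0\n0,0,0,0\n0,0,-8,0\n0,0,-20,0\n0,0,-30,0\n0,0,-30,0\n0,0,-35,0\n0,0,-35,0\n0,0,-22,0\n0,0,0,0", "aperture": 60}}

```text
time_s: 8.6
ee_pos: [551.9, -395.7, 225.5]
ee_rot: [0.978, 0.208, 0.003, 0.003]
ft_force: [0.8, -0.1, -0.3]
finger_gap: 59.7
finger_force: 0.0
```

Emit:
{"method": "move_tool", "body": {"plan": "8,-29.3,0,0\n8,-29.3,0,0\n8,-29.3,0,0\n8,-29.3,0,0\n8,-29.3,0,0\n8,-29.3,0,0\n8,-29.3,0,0\n8,-29.3,0,0\n8,-29.3,0,0\n8,-29.3,0,0\n8,-29.3,0,0\n8,-29.3,0,0\n8,-29.3,0,0\n8,-29.3,0,0\n8,-29.3,0,0\n8,-29.3,0,0\n8,-29.3,0,0\n8,-29.3,0,0\n0,0,0,0\n0,0,0,0"}}

```text
time_s: 10.6
ee_pos: [466.0, 146.0, 220.0]
ee_rot: [0.978, 0.209, -0.001, 0.0]
ft_force: [-0.1, 0.1, -0.6]
finger_gap: 59.6
finger_force: 0.0
```

```bash
python3 - <<'E'
from workcell import env,viewer
import pickle,cv2,numpy as np
t=viewer.capture('top'); s=env.state(); c=viewer.capture('wrist'); pickle.dump((t,c,s),open('pics/p2.pkl','wb'))
cv2.imwrite('pics/p2.png',np.vstack([cv2.resize(t['image'][180:270,260:480],None,fx=2.545,fy=2.545)[:,:560],c['image'][:300]])[:,:,::-1])
E
```

```text
(no output)
```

View pics/p2.png

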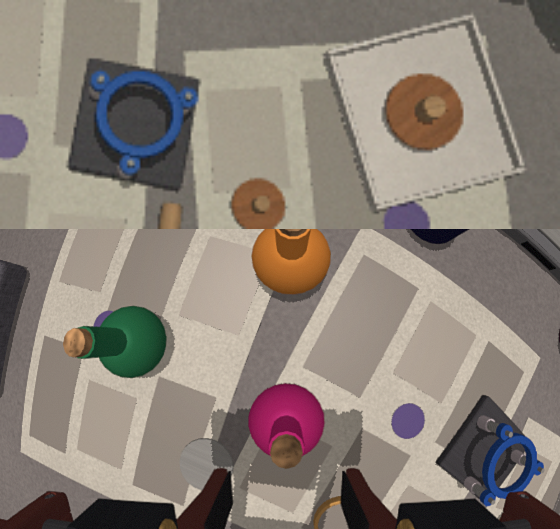

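The cover lies flat and knob up at the tray's centre (crop px (424,110)). The open blue ring is at crop px (138,112). The magenta cork is between the fingers at wrist px (286,222). Next I'll measure the ring and the cork.

```bash
python3 - <<'E'
import pickle
from h import *
from workcell import viewer
t,c,s=pickle.load(open('pics/p2.pkl','rb')); sd=viewer.capture('side')
m,ce,st=mask(c,(265,205,305,240),[10,40,60],[25,255,255]); print('cork',ce,st,wplane(c,s,ce,139))
m,ce,st=mask(c,(240,150,330,235),[158,100,40],[175,255,255]); print('mag',st)
for n,q,b in(('top',t,(285,200,345,255)),('side',sd,(262,175,316,215))):
    m,ce,st=mask(q,b,[100,90,30],[128,255,255])
    cs,hi=cv2.findContours(m,cv2.RETR_CCOMP,1)
    inn=[x for x,h in zip(cs,hi[0]) if h[3]>=0]; 
    if inn:
        i=max(inn,key=cv2.contourArea); e=cv2.fitEllipse(i); print(n,'hole',e,plane(q,e[0],72),plane(q,e[0],65))
    v,u=np.nonzero(m); d=q['depth'][v,u]; K=q['camera_matrix']; X=(np.stack([(u-K[0,2])/K[0,0]*d,(v-K[1,2])/K[1,1]*d,d],-1)-q['t'])@q['R']
    z=X[:,2]; k=(z>67)&(z<75); (r,*_)=np.linalg.lstsq(np.c_[2*X[k,:2],np.ones(k.sum())],(X[k,:2]**2).sum(1),rcond=None); print(n,'z med',np.median(z[k]),k.sum(),'circle',r[:2],np.sqrt(r[2]+r[0]**2+r[1]**2))
    e=cv2.fitEllipse(cv2.convexHull(max(cs,key=cv2.contourArea))); print('outer',e)
E
```

```text
cork [285.8346915  222.91152503] [270 206  32  34 859] [464.6 145.8 139. ]
mag [ 248  155   76   72 3880]
top hole ((314.13873291015625, 224.5337677001953), (25.126720428466797, 26.379657745361328), 112.7296142578125) [ 531.3 -114.6   72. ] [ 532.4 -115.2   65. ]
top z med 71.59454740550893 494 circle [ 532.0426031  -115.03022429] 38.27294410677131
outer ((314.31048583984375, 224.0785369873047), (42.78003692626953, 44.83089065551758), 2.5933029651641846)
side hole ((285.778076171875, 193.29437255859375), (8.907365798950195, 20.530311584472656), 92.49671173095703) [ 532.8 -102.    72. ] [ 533.6 -113.5   65. ]
side z med 71.09172909059933 170 circle [ 534.63831182 -110.70611858] 36.8689018752709
outer ((286.0803527832031, 194.48049926757812), (21.804157257080078, 34.30552291870117), 91.08794403076172)
```

Emit:
{"method": "move_tool", "body": {"plan": "-1,0,20,0\n0,0,25,0\n0,0,25,0\n0,0,20,0\n0,0,14,0\n0,0,8,0\n0,0,4,0\n0,0,0,0\n0,0,0,0"}}

```text
time_s: 11.65
ee_pos: [466.2, 145.4, 105.2]
ee_rot: [0.978, 0.208, 0.001, -0.0]
ft_force: [0.8, 0.6, 0.6]
finger_gap: 60.0
finger_force: 0.0
```

Emit:
{"method": "move_tool", "body": {"plan": "0,0,0,0\n0,0,0,0\n0,0,0,0\n0,0,0,0\n0,0,0,0\n0,0,0,0", "aperture": 20, "clamp_n": 40}}

```text
time_s: 12.25
ee_pos: [465.9, 145.5, 104.8]
ee_rot: [0.978, 0.208, 0.0, -0.0]
ft_force: [-0.1, -0.6, 2.5]
finger_gap: 27.4
finger_force: 40.0
```

Emit:
{"method": "move_tool", "body": {"plan": "0,0,-8,0\n0,0,-15,0\n0,0,-25,0\n0,0,-25,0\n0,0,-25,0\n0,0,-12,0\n-3.8,22,0,0\n-3.8,22,0,0\n-3.8,22,0,0\n-3.8,22,0,0\n-3.8,22,0,0\n-3.8,22,0,0\n-3.8,22,0,0\n-3.8,22,0,0\n-3.8,22,0,0\n-3.8,22,0,0\n-3.8,22,0,0\n-3.8,22.6,0,0\n0,0,0,0\n0,0,0,0"}}

```text
time_s: 14.25
ee_pos: [531.4, -114.7, 214.1]
ee_rot: [0.978, 0.208, -0.001, -0.0]
ft_force: [0.1, 0.3, -1.9]
finger_gap: 27.6
finger_force: 40.0
```

```bash
python3 - <<'E'
from workcell import env,viewer
import cv2,numpy as np,pickle
from h import *
t=viewer.capture('top'); s=viewer.capture('side'); e=env.state(); c=viewer.capture('wrist')
pickle.dump((t,s,c,e),open('pics/p3.pkl','wb'))
cv2.imwrite('pics/p3.png',np.hstack([cv2.resize(s['image'][100:240,220:360],(400,400)),cv2.resize(c['image'][60:270,180:390],(400,400))])[:,:,::-1])
m,ce,st=mask(s,(230,80,350,230),[158,100,40],[175,255,255]); print(st)
E
```

```text
[274 135  28  49 725]
```

View pics/p3.png

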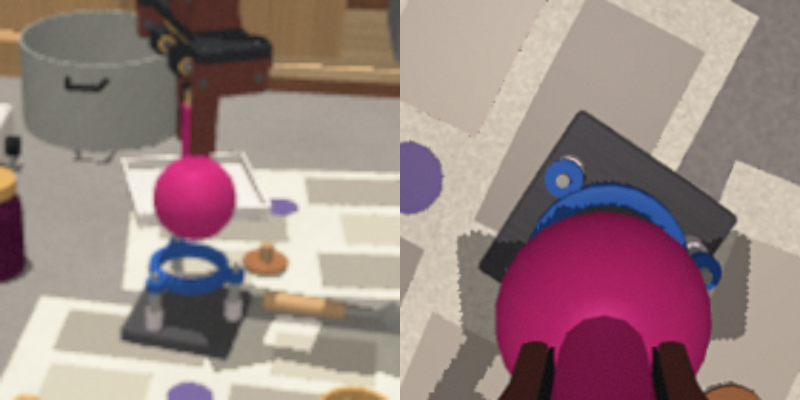

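The flask hangs upright over the ring: ball at crop px (195,197), ring at (190,268) in the side crop. I'll lower it to contact.

Emit:
{"method": "move_tool", "body": {"plan": "0.8,0,15,0\n0,0,15,0\n0,0,8,0\n0,0,4,0\n0,0,2,0\n0,0,0,0\n0,0,0,0"}}

```text
time_s: 15.1
ee_pos: [533.0, -114.4, 171.1]
ee_rot: [0.978, 0.208, 0.0, 0.0]
ft_force: [0.4, 0.2, -1.5]
finger_gap: 27.4
finger_force: 40.0
```

Emit:
{"method": "move_tool", "body": {"plan": "0,0,3,0\n0,0,3,0\n0,0,3,0\n0,0,0,0\n0,0,0,0"}}

```text
time_s: 15.6
ee_pos: [533.3, -114.6, 162.0]
ee_rot: [0.978, 0.208, 0.001, 0.0]
ft_force: [1.1, -1.4, 3.6]
finger_gap: 27.4
finger_force: 40.0
```

Emit:
{"method": "move_tool", "body": {"plan": "0,0,3,0\n0,0,3,0\n0,0,3,0\n0,0,2,0\n0,0,0,0\n0,0,0,0\n0,0,0,0"}}

```text
time_s: 16.3
ee_pos: [533.5, -114.6, 151.3]
ee_rot: [0.978, 0.208, 0.001, 0.0]
ft_force: [2.3, -0.2, 9.0]
finger_gap: 27.7
finger_force: 40.0
```

Emit:
{"method": "move_tool", "body": {"plan": "0,0,1.5,0\n0,0,1,0\n0,0,0,0\n0,0,0,0\n0,0,0,0"}}

```text
time_s: 16.8
ee_pos: [533.6, -114.7, 149.0]
ee_rot: [0.978, 0.208, 0.001, 0.0]
ft_force: [1.1, -0.6, 10.2]
finger_gap: 27.5
finger_force: 40.0
```

Emit:
{"method": "move_tool", "body": {"plan": "0,0,1.5,0\n0,0,0,0\n0,0,0,0\n0,0,0,0"}}

```text
time_s: 17.2
ee_pos: [533.9, -114.7, 148.6]
ee_rot: [0.978, 0.208, 0.001, 0.001]
ft_force: [-0.4, -0.5, 20.1]
finger_gap: 27.4
finger_force: 40.0
```

```bash
python3 - <<'E'
from workcell import env,viewer
import cv2,numpy as np,pickle
from h import *
t=viewer.capture('top'); s=viewer.capture('side'); e=env.state(); c=viewer.capture('wrist')
print(e['ft_force'],e['moment'],e['ee_pos'])
for n,q,b in(('side',s,(250,165,320,225)),):
    m,ce,st=mask(q,b,[100,90,30],[128,255,255]); v,u=np.nonzero(m); d=q['depth'][v,u]; K=q['camera_matrix']
    X=(np.stack([(u-K[0,2])/K[0,0]*d,(v-K[1,2])/K[1,1]*d,d],-1)-q['t'])@q['R']; print('blue z pct',np.percentile(X[:,2],[5,50,80,95,99]),st)
cv2.imwrite('pics/p4.png',np.hstack([cv2.resize(s['image'][120:230,230:340],(400,400)),cv2.resize(t['image'][180:270,290:380],(400,400))])[:,:,::-1])
E
```

```text
[-1.94795349 -0.37711512 20.22799038] [0.06407711 0.57241009 0.03220944] [ 533.93823817 -114.75887843  148.59695459]
blue z pct [17.02639456 46.46065357 51.1126975  52.47285209 53.0898609 ] [270 198  36  12 201]
```

View pics/p4.png

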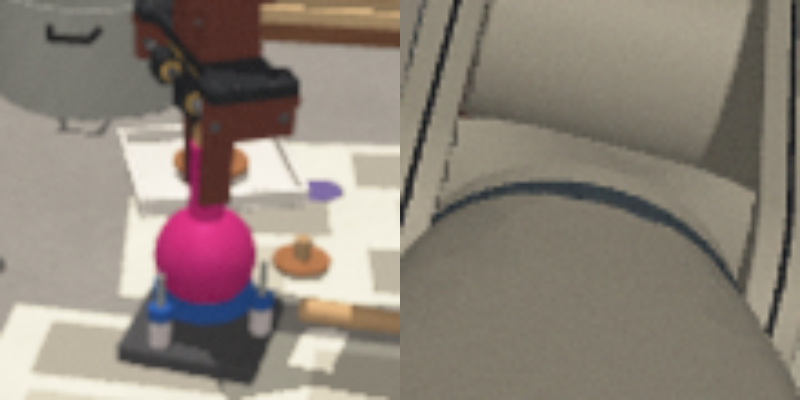

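The side view shows the flask upright in the ring (ball at crop px (205,255)) with the posts standing well above the ring. The ring's top is at about 52 mm and the push jumped from 10 to 20 N, so it is on its bottom stop. The cover is still in the tray. Handing in while holding.

```bash
python3 -c "
from workcell import env
print(env.sign_off())"
```

```text
the job is handed in; nothing more can be done
None
```

The job is handed in (no verdict came back): the cover lies flat, knob up, in the white tray, and the magenta flask is held upright in the blue ring, pressed to the bottom stop with about 20 N.

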